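Feed an oil bottle through the lane gate

ROBOT

A 6-joint arm with a two-finger parallel gripper is mounted at the origin on the work surface. World frame = base frame: x ahead of the robot, y to its left, z up, the work surface at z = 0. Lengths are in m, angles in rad, forces in N, time in s.
With the tool pointing down it reaches from about 0.375 to 0.9 m from the base axis. Payload 3.1 kg.
Tool frame: the origin (TCP) lies midway between the tips of the shut fingers; the grasp point (between the pads) lies grip_point_offset behind it (grip_point_offset is the distance from the TCP to the grasp point, in m); y points along the fingers, z is the direction in which the jaws open and shut, and the axes are right-handed (so a half turn about y gives the same grasp; the last joint's range is limited). The gripper opens to 87 mm and grips with 3 to 60 N. Pads are 19 mm wide; open, the fingers measure 117 mm over their backs; the gripper's body (75 mm by 190 mm) begins 51 mm behind the grasp point.
Start: joints at [0.992, 0.527, 1.433, -0, 1.181, -0.178], TCP at [0.244, 0.575, 0.223] pointing down, gripper open.
Joint ranges: [-3.08, 3.08], [-0.75, 2.2], [0.22, 2.44], [-1.43, 4.57], [0, 2.65], [-2.85, 2.85]. Speed limits (rad/s): [2.79, 2.79, 3.14, 3.14, 3.14, 3.14].

INTERFACE

Orientations are given as a unit quaternion [x, y, z, w].
In Python, from rig import * gives the robot as it stands.
- The arm moves only by the tool jog_arm, never from a script. Its argument "increments" is a list that holds one entry, the list of rows, each a list of 7 numbers: the turn, a rotation vector about the world's x, y, z in degrees, then the shift along the world's x, y, z in m, then the closure, from -1 (fully open) to 1 (shut), so that 0 is half open. In form: [[[rx, ry, rz, x, y, z, jaw], ...]]. A call has 1 to 8 rows; each row is the pose to reach, as a shift and turn from the pose measured when the call began; what a row does not reach only later rows make up. A row lasts 1/10 s, in which the tool goes at most 50 mm and 8.59 degrees, less where a joint would pass 70% of its speed; a pose out of reach is approached as far as the arm can. A call with a gripper value outside its range is refused whole. The fingers move at their own pace and stop on an object; "squeeze" is the grip in N (left out, the last holds). Time passes only in rows, so rows that repeat a pose let the fingers close. It gives the time, the measured TCP pose, the force and the opening at its end, in the units of the state.
- get_obs(): the state, without advancing time (a new reading comes with each control period).
- camera(name): name is "side" or "top" or "wrist"; returns the picture (480x640x3 uint8, red, green, blue); there is no depth.
- camera_info(name): a dict with "K" (3x3 intrinsics, pixels), "R" (3x3) and "t" (3): a world point X has camera coordinates R X + t. Camera axes: x right, y down, z forward; pixel columns grow to the right and rows downward; lengths in m; the calibration is good to about 2 mm. A picture is of the moment at which its call begins: read the wrist's pose just before it. camera_info takes no time and is no camera call; for the wrist camera it gives the pose at the moment of the call.
- hand_in(): hands the job in, once; it reports no verdict.
The state is a dict: "time": time; "q": joint angles; "joint_velocities": joint speeds; "joint_torque": joint torques, N m; "position": TCP position; "tool_rot": TCP orientation; "ft_force": force on the tool from outside, world axes, zero at the start; "moment": the same for the moment, N m; "grip_width": finger opening in m.
Only numpy, scipy, OpenCV 4.12 (cv2) and the standard library are available. Lean on these libraries where they do the work, as an engineer would, in place of code of your own. Each camera call takes 0.05 s, during which the arm holds its last target.

TASK

Load the tall stoppered oil bottle that stands loose on the bench into the bottle lane: stand it on the slide bed in the lane's open mouth, then push it upright along the bed, through the sprung one-way gate (not lifted over it), until it stands behind the bottle already waiting in the lane with the gate sprung fully shut behind it. Let go of it standing upright; keep both bottles from tipping over and leave everything else on the bench where it is.

Things in the scene. Friction and masses are not known exactly. Their poses are not given: they have to be found in the camera images.
- bottle: Oil bottle to load, amber glass, stopper stuck in, one rigid body, about 0.34 kg. 144 mm tall: straight body 58 mm in diameter up to 74 mm, shoulder to 90, neck 28 mm in diameter from 90 to 130, above it a stopper with a flat head 25 mm in diameter. Starts standing on the bench and may have swapped places with the squat bottle or the jar. Origin: centre of its underside; z up its axis.
- queued: The bottle already waiting in the lane, same make and size as the bottle to load. Origin: centre of its underside, on the slide bed. Loose; its axis starts 183 to 195 mm past the gate line on the lane's middle, and it slides on when pushed, up to the end stop (axis then 196 mm past the gate line).
- lane: Fixed bottle lane, open on top, with steel guide bars on both sides of a white slide bed 27 mm above the bench. Origin: on the bench top, mid-width, on the gate line (plane of the shut gate). y: feed direction along the lane; x: across it, to the hinge side; z up. Mouth at y = -132 mm, end stop's face at y = 225 mm. Nothing of it is higher than 104 mm above the bench. Stands turned by up to 0.18 rad.
- lane_mouth (a point): Point on the slide bed (27 mm above the bench), on the lane's middle line, 75 mm before the gate line: a bottle standing here is fully in the mouth, clear of the gate. Axes as the lane's. Guide bars: 8 mm round, centred 22 and 55 mm above the bed, 66 mm clear between the sides (4 mm free each side of a bottle), flared out in the first 24 mm of the mouth.
- gate (a joint): Angle of the gate, rad: 0 shut across the lane (stopped there, cannot swing back towards the mouth), grows to 1.5 as its free edge swings in the feed direction. Its spring gives 0.064 N m when shut and 0.08 more per rad: a bottle needs some 2 to 6 N to push through. Lightly damped, it shuts by itself within about half a second of the bottle clearing it (surely so with the bottle's axis 90 mm past the gate line).
- gate_tip (a point): Middle of the gate's free edge, 31 mm above the slide bed. The gate is a stainless plate 70 mm long, 3 mm thick, from 7 to 55 mm above the bed, on an upright hinge at lane x = 43 mm, y = 0; on the hinge side the guide bars stand back from y = 14 to 96 mm as a pocket for the open gate.
- short_bottle: Bystander: squat amber bottle with the same sort of neck and stopper, body 68 mm in diameter, 82 mm tall in all. Origin: centre of its underside.
- jar: Bystander: wide amber jar with a black screw cap, 72 mm in diameter, 92 mm tall. Origin: centre of its underside.
- end_mill: Bystander: steel end mill standing on its cutting end, 20 mm in diameter at the foot, 105 mm tall. Origin: centre of its underside.
- nozzle: Bystander: steel spray nozzle with a brass tip, lying, 132 mm long along its x axis, 25 mm high. Origin: underside, mid-length.
- wrench: Bystander: open wrench lying flat, about 170 mm long along its x axis.
- beaker: Bystander: glass beaker, 72 mm in diameter, 90 mm tall. Origin: centre of its underside.
There are look-alikes about, which are no part of the job. Leave any blue or purple look-alike of the bottle alone.

How it is judged:
By the outcome, as a careful person would: the job done as asked, in the order asked, and still so for the second after the job is handed in, with the robot touching nothing.
It also fails if it takes over 45 s, if anything falls off the work surface, if the arm or the gripper's body presses on something with over 40 N, if the wrist force passes 120 N, or if a joint passes its speed limit or range.

## Working session

There is one attempt and no reset: what is moved stays moved. The work goes in short steps, Python scripts to look and compute and a tool call to move; the robot and the scene stay as the last step left them, time stands still between calls to the robot, and variables do not carry over. Pictures are saved under pics/ and viewed, and the job is handed in when it is done.

Besides the shell and the picture viewer there is one more tool, called after "Emit:" as a command line: name --argument value ..., lists and objects as JSON in quotes. jog_arm: Moves the arm, as the interface text tells. Its arguments: {"type":"object","properties":{"increments":{"type":"array","items":{"type":"array","items":{"type":"array","items":{"type":"number"}}}},"squeeze":{"type":"number"}},"required":["increments"]}

```bash
ls; mkdir -p pics
python3 - <<'E'
from rig import *
import cv2
o=get_obs();print(o)
for n in ["top","side","wrist"]:
    i=camera_info(n);print(n,i)
    cv2.imwrite(f"pics/{n}0.png",camera(n)[:,:,::-1])
E
```

```text
pics
{'time': 0.0, 'q': array([ 9.91511557e-01,  5.28473054e-01,  1.43392942e+00, -1.13752243e-05,
        1.18137704e+00, -1.78523579e-01]), 'joint_velocities': array([ 0.00047234,  0.00118894,  0.00030494, -0.00030033,  0.00032942,
        0.00088204]), 'joint_torque': array([ 9.23877269e-04, -4.40032017e+01, -1.76599556e+01,  6.34270068e-02,
        5.80123113e-02, -1.58114563e-04]), 'position': array([0.24340021, 0.57484956, 0.22155878]), 'tool_rot': array([ 0.6936778 , -0.14102514,  0.14046005, -0.69223839]), 'ft_force': array([ 0.10437875,  0.49821784, -0.25751839]), 'moment': array([-0.0175817 , -0.00310626, -0.03679294]), 'grip_width': 0.08688093668991982}
top {'K': array([[448.32461678,   0.        , 315.65312692],
       [  0.        , 448.32461678, 237.47607733],
       [  0.        ,   0.        ,   1.        ]]), 'R': array([[ 0.00415866, -0.99998014,  0.00473467],
       [-0.98409315, -0.00493341, -0.1775847 ],
       [ 0.17760453, -0.00392084, -0.98409413]]), 't': array([0.0387775 , 0.50561424, 0.95999239])}
side {'K': array([[514.99006584,   0.        , 323.90315518],
       [  0.        , 514.99006584, 242.51089359],
       [  0.        ,   0.        ,   1.        ]]), 'R': array([[ 0.80577363, -0.59217013,  0.00796216],
       [-0.37900389, -0.52595312, -0.76139962],
       [ 0.45506583,  0.61049804, -0.64823393]]), 't': array([-0.36913247,  0.25290122,  0.80926965])}
wrist {'K': array([[410.65161948,   0.        , 321.26013527],
       [  0.        , 410.65161948, 241.75555481],
       [  0.        ,   0.        ,   1.        ]]), 'R': array([[ 0.39130395,  0.92025783, -0.00259682],
       [ 0.89015691, -0.37778583,  0.25475193],
       [ 0.23345642, -0.10199701, -0.96700295]]), 't': array([-0.62335466, -0.03027819,  0.39176885])}
```

View pics/top0.png

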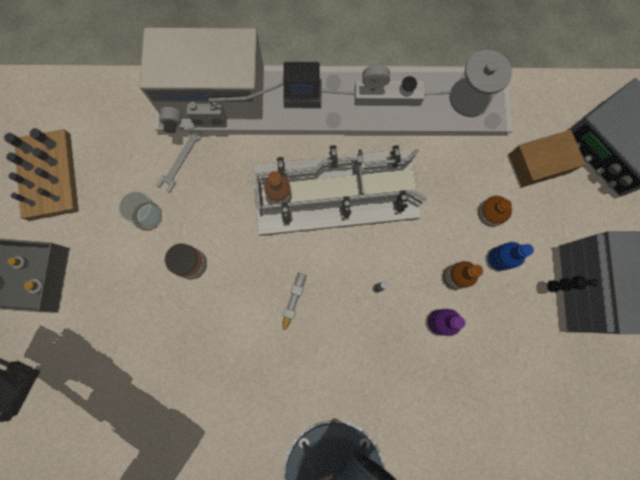

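View pics/side0.png

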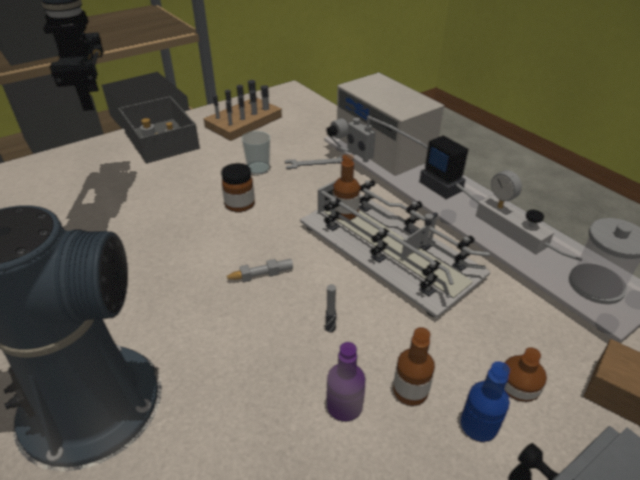

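View pics/wrist0.png

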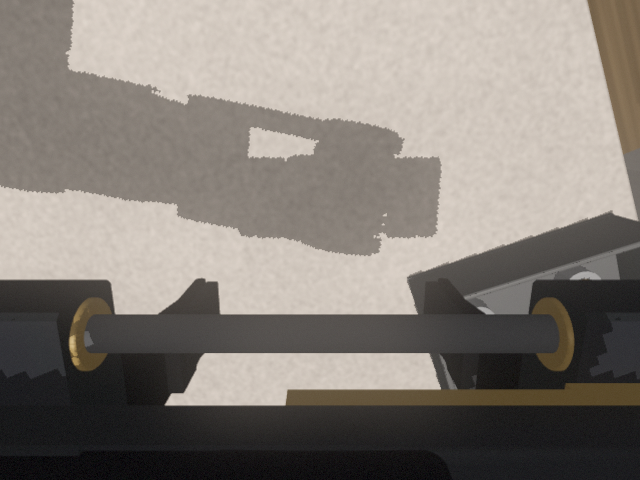

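Run:
```python
import cv2
a=cv2.imread("pics/top0.png");b=cv2.imread("pics/side0.png")
cv2.imwrite("pics/z1.png",cv2.resize(a[140:240,245:435],None,fx=4.2,fy=4.2,interpolation=cv2.INTER_CUBIC))
cv2.imwrite("pics/z2.png",cv2.resize(b[140:320,290:500],None,fx=3.3,fy=3.3,interpolation=cv2.INTER_CUBIC))
cv2.imwrite("pics/z3.png",cv2.resize(a[190:340,420:540],None,fx=4,fy=4,interpolation=cv2.INTER_CUBIC))
cv2.imwrite("pics/z4.png",cv2.resize(b[320:450,310:560],None,fx=3.2,fy=3.2,interpolation=cv2.INTER_CUBIC))
```

```text
(no output)
```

View pics/z1.png

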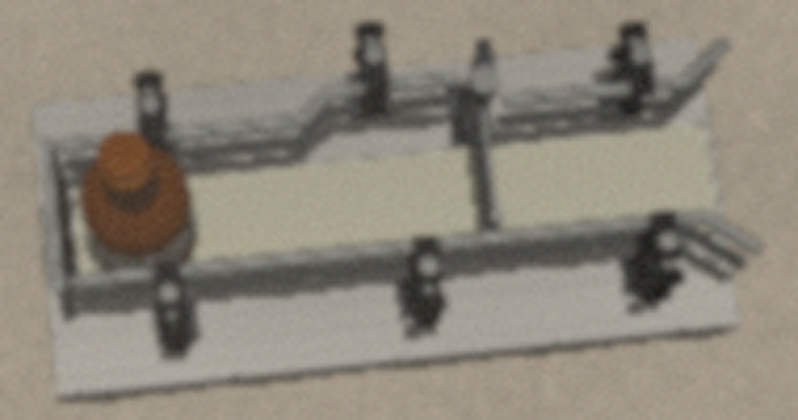

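View pics/z2.png

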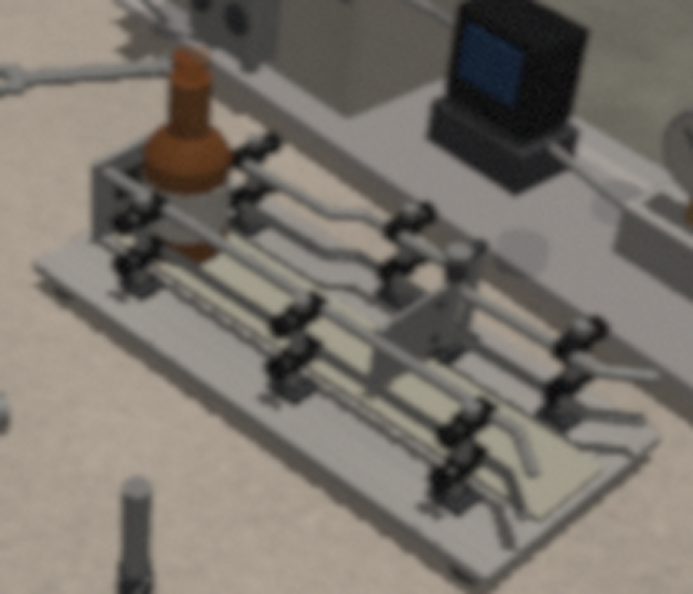

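View pics/z3.png

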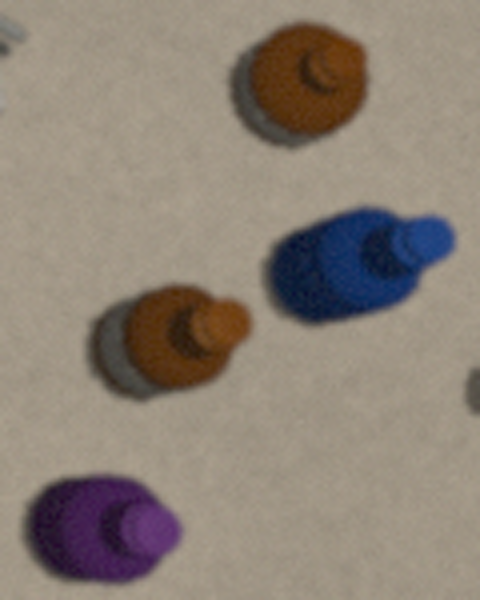

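View pics/z4.png

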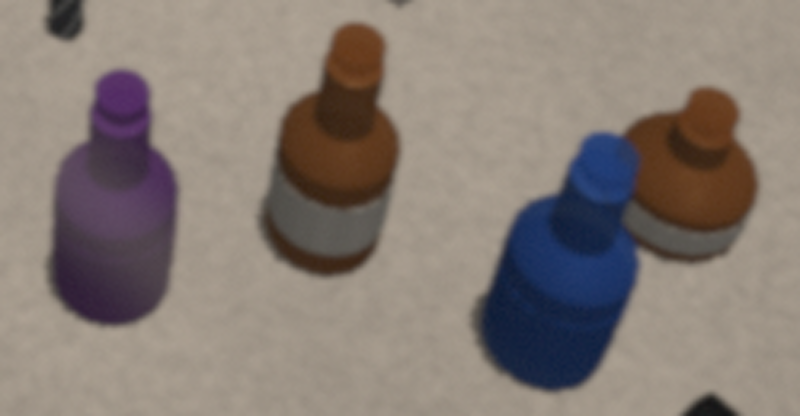

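```bash
cat > h.py <<'E'
from rig import *
import numpy as np, cv2
C={n:camera_info(n) for n in["top","side"]}
def ray(c,p):
    K,R,t=c["K"],c["R"],c["t"]
    return -R.T@t, R.T@np.linalg.solve(K,[p[0],p[1],1.])
def onz(c,p,z):
    o,d=ray(c,p);return o+d*(z-o[2])/d[2]
def tri(cs,ps):
    A=np.zeros((3,3));b=np.zeros(3);L=[]
    for c,p in zip(cs,ps):
        o,d=ray(c,p);d/=np.linalg.norm(d);P=np.eye(3)-np.outer(d,d);A+=P;b+=P@o;L.append((P,o))
    x=np.linalg.solve(A,b);return x,[round(1e3*np.linalg.norm(P@(x-o)),1) for P,o in L]
def proj(c,X):
    v=c["K"]@(c["R"]@np.array(X)+c["t"]);return v[:2]/v[2]
def z(i,p):
    o,f={1:((245,140),4.2),2:((290,140),3.3),3:((420,190),4),4:((310,320),3.2)}[i]
    return np.array([o[0]+(p[0]+.5)/f-.5,o[1]+(p[1]+.5)/f-.5])
E
python3 - <<'E'
from h import *
np.set_printoptions(precision=4,suppress=True)
T,S=C["top"],C["side"]
for n,a,b in [("bottle",z(3,(222,324)),z(4,(358,42))),("queued",z(1,(124,153)),z(2,(190,65))),("hinge",z(1,(484,50)),z(2,(460,250))),
 ("postmid",z(1,(428,265)),z(2,(300,310))),("postend",z(1,(172,290)),z(2,(145,207))),("postmouth",z(1,(663,228)),z(2,(472,412)))]:
    print(n,*tri([T,S],[a,b]))
print("bottle z.144",onz(T,z(3,(222,324)),.144),onz(S,z(4,(358,42)),.144))
print("queued z.171",onz(T,z(1,(124,153)),.171),onz(S,z(2,(190,65)),.171))
for p in [(70,285),(400,248),(640,222)]: print("near top bar",onz(T,z(1,p),.084))
print("gate tip/hinge end", onz(T,z(1,(487,228)),.082),onz(T,z(1,(478,95)),.082))
E
```

```text
bottle [ 0.4237 -0.2785  0.1429] [np.float64(1.9), np.float64(1.9)]
queued [0.6088 0.126  0.1661] [np.float64(0.3), np.float64(0.3)]
hinge [ 0.6834 -0.0523  0.1005] [np.float64(4.5), np.float64(4.5)]
postmid [ 0.5752 -0.0256  0.0863] [np.float64(0.2), np.float64(0.2)]
postend [0.5606 0.1067 0.0891] [np.float64(0.0), np.float64(0.0)]
postmouth [ 0.5949 -0.1478  0.0861] [np.float64(1.2), np.float64(1.2)]
bottle z.144 [ 0.422  -0.2769  0.144 ] [ 0.4248 -0.2798  0.144 ]
queued z.171 [0.6075 0.1254 0.171 ] [0.6032 0.1198 0.171 ]
near top bar [0.5643 0.16   0.084 ]
near top bar [ 0.585  -0.0114  0.084 ]
near top bar [ 0.5997 -0.1369  0.084 ]
gate tip/hinge end [ 0.5966 -0.0571  0.082 ] [ 0.6695 -0.0533  0.082 ]
```

Run:
```python
from h import *
from scipy.spatial.transform import Rotation as R
np.set_printoptions(precision=4,suppress=True)
T,S=C["top"],C["side"]
print(R.from_quat(get_obs()["tool_rot"]).as_matrix())
import rig
print([n for n in dir(rig) if not n.startswith('_')], getattr(rig,'grip_point_offset',None))
for n,a,b in [("blue",z(3,(428,240)),z(4,(610,150))),("purple",z(3,(150,528)),z(4,(122,88))),("squat",z(3,(342,66)),z(4,(713,107)))]:
    print(n,*tri([T,S],[a,b]))
# bottle label/body base check: side view bottom edge
print(onz(S,z(4,(320,272)),0), )
a=cv2.imread("pics/top0.png");hsv=cv2.cvtColor(a,cv2.COLOR_BGR2HSV)
# bed mask
m=cv2.inRange(hsv,(20,30,100),(40,120,255));n,l,s,c=cv2.connectedComponentsWithStats(m)
for i in np.argsort(-s[1:,4])[:4]+1: print(s[i],c[i],onz(T,c[i],.027))
```

```text
[[ 0.9207 -0.0009  0.3902]
 [-0.3902 -0.0014  0.9207]
 [-0.0003 -1.     -0.0016]]
['Unreachable', 'camera', 'camera_info', 'get_obs', 'grip_point_offset', 'hand_in'] 0.0187
blue [ 0.4663 -0.384   0.1456] [np.float64(2.1), np.float64(2.1)]
purple [ 0.3228 -0.2367  0.1428] [np.float64(1.1), np.float64(1.1)]
squat [ 0.5729 -0.3753  0.0834] [np.float64(3.2), np.float64(3.2)]
[ 0.4067 -0.2984  0.    ]
[    0     0   488    96 24148] [233.2314  37.3223] [1.0123 0.2476 0.027 ]
[ 488    0  152   73 6378] [576.6196  38.4447] [ 1.0155 -0.6066  0.027 ]
[ 290  175   69   28 1359] [323.5063 188.284 ] [0.6252 0.0232 0.027 ]
[ 362  169   53   26 1022] [388.0577 181.5382] [ 0.6424 -0.1277  0.027 ]
```

Emit:
jog_arm --increments '[[[0,0,3.75,0.025,-0.034,0.007,-1],[0,0,7.5,0.05,-0.068,0.015,-1],[0,0,11.25,0.075,-0.102,0.022,-1],[0,0,15,0.1,-0.136,0.03,-1],[0,0,18.75,0.124,-0.17,0.037,-1],[0,0,22.5,0.149,-0.204,0.045,-1],[0,0,26.25,0.174,-0.238,0.052,-1],[0,0,30,0.199,-0.272,0.06,-1]]]'

```text
time: 0.95
position: [0.443, 0.3014, 0.2818]
tool_rot: [0.706, 0.044, -0.045, -0.705]
ft_force: [0.2, 0.7, 0.0]
grip_width: 0.0871
```

Emit:
jog_arm --increments '[[[0,0,0,0.025,-0.034,0,-1],[0,0,0,0.05,-0.068,0,-1],[0,0,0,0.075,-0.102,0,-1],[0,0,0,0.1,-0.136,0,-1],[0,0,0,0.124,-0.17,0,-1],[0,0,0,0.149,-0.204,0,-1],[0,0,0,0.18,-0.25,0,-1],[0,0,0,0.18,-0.25,0,-1]]]'

```text
time: 1.75
position: [0.6262, 0.0461, 0.2812]
tool_rot: [0.707, 0.043, -0.042, -0.704]
ft_force: [-0.1, 0.1, -0.2]
grip_width: 0.087
```

Run:
```python
from h import *
import pickle
np.set_printoptions(precision=4,suppress=True)
o=get_obs();i=camera_info("wrist");im=camera("wrist")
print(o["time"],o["position"],o["q"],o["joint_velocities"])
pickle.dump(i,open("w1.pkl","wb"));cv2.imwrite("pics/w1.png",im[:,:,::-1])
```

```text
1.75 [0.6262 0.0461 0.2812] [-0.1022  0.4738  1.3564 -0.0043  1.3093 -1.7921] [-0.0075  0.0093 -0.0029  0.0637  0.071  -0.0318]
```

View pics/w1.png

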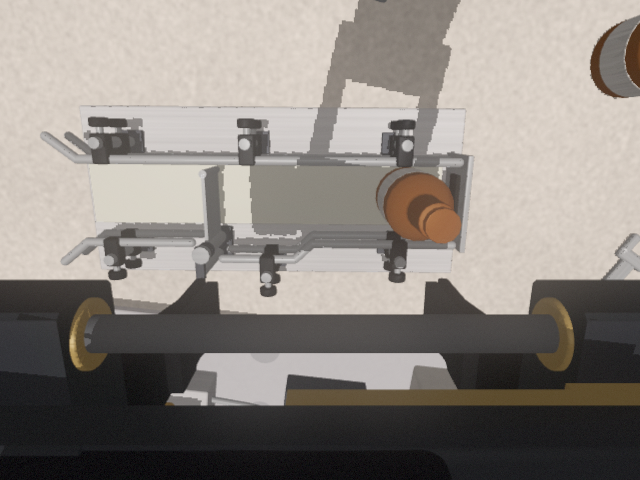

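Run:
```python
from h import *
import pickle
np.set_printoptions(precision=4,suppress=True)
a=cv2.imread("pics/w1.png")
cv2.imwrite("pics/w1a.png",cv2.resize(a[90:290,30:290],None,fx=3,fy=3,interpolation=cv2.INTER_CUBIC))
g=cv2.cvtColor(a,cv2.COLOR_BGR2GRAY)
for c in (170,200,290,330,370): print(c,g[148:172,c])
for c in (160,180,340): print(c,g[228:262,c])
```

```text
170 [204 203 161 135 138 127 122 136 158 170 178 186 186 178 167 157 181 207
 213 213 213 213 213 214]
200 [202 202 204 205 163 127 121 129 153 168 175 186 195 181 168 160 155 202
 214 214 213 213 205 195]
290 [202 204 205 203 204 160 122 116 134 155 167 178 197 199 180 164 153 134
 134 138 137 137 137 137]
330 [202 204 206 205 159 131 124 116 118 144 162 133 126 120 116 110 109 110
 130 136 136 135 136 136]
370 [204 207 208 206 205 160 126 115 111 136 158 168 180 198 187 172 160 149
 131 133 137 136 136 135]
160 [138 127 119 121 120 123 122 120 116 138 137 150 165 174 184 184 176 164
 169 198 205 204 202 201 201 202 202 200 201 202 202 200 199 202]
180 [136 125 117 119 121 123 123 119 114 150 138 146 162 172 185 187 178 166
 161 196 204 203 202 200 199 201 201 201 200 200 202 199 198 200]
340 [128 126 127 112 110 114 116 123 115 112 107 122 115 112 115 121 124 118
 111 110 166 194 199 198 197 197 196 197 198 196 200 200 197 194]
```

View pics/w1a.png

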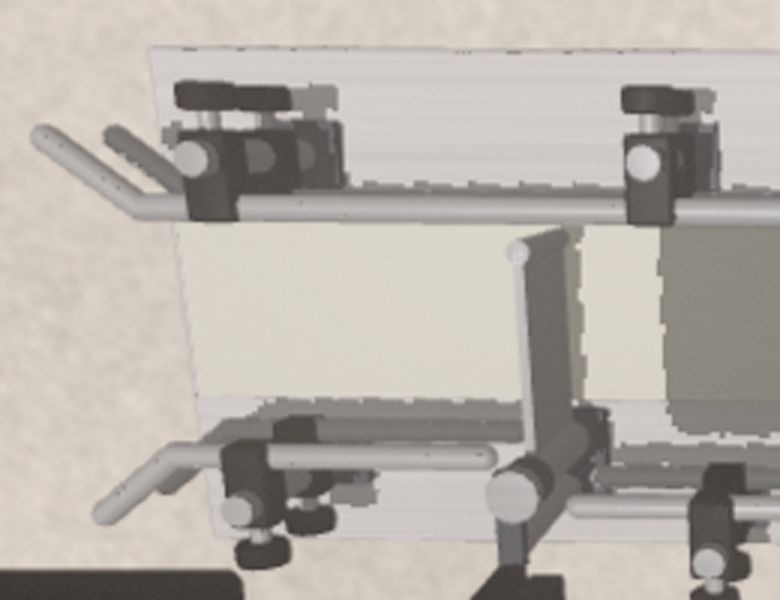

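Run:
```python
from h import *
import pickle
np.set_printoptions(precision=4,suppress=True)
W=pickle.load(open("w1.pkl","rb"));o=get_obs()
nb=np.array([onz(W,p,.082) for p in [(170,159.3),(200,160),(290,160.8),(370,161.2)]])
fb=np.array([onz(W,p,.082) for p in [(130,242),(160,241.8),(180,242)]])
print(nb,fb)
d=nb[-1]-nb[0];print("ang near",np.arctan2(-d[0],d[1]))
th=np.arctan2(-d[0],d[1])
tip=onz(W,(202,173.3),.082);hin=onz(W,(200.7,255.7),.103);ed=onz(W,(206.7,236.7),.082)
print("tip",tip,"hinge",hin,"edge",ed)
gd=hin-tip; print("ang gate",np.arctan2(gd[1],gd[0]),np.hypot(*gd[:2]))
sk=onz(W,(441,224),.171);print("queued",sk)
for th in (th,):
    x=np.array([np.cos(th),np.sin(th)]);y=np.array([-np.sin(th),np.cos(th)])
    print("near bar lateral",nb[:,:2]@x,"far",fb[:,:2]@x,"tip",tip[:2]@x,tip[:2]@y,"hinge",hin[:2]@x,hin[:2]@y,"q",sk[:2]@x,sk[:2]@y)
```

```text
[[ 0.5944 -0.0913  0.082 ]
 [ 0.5919 -0.0654  0.082 ]
 [ 0.5833  0.0123  0.082 ]
 [ 0.5753  0.0813  0.082 ]] [[ 0.6734 -0.1258  0.082 ]
 [ 0.6699 -0.0985  0.082 ]
 [ 0.6679 -0.0803  0.082 ]]
ang near 0.11000596612260534
tip [ 0.6032 -0.0631  0.082 ] hinge [ 0.6717 -0.0552  0.103 ] edge [ 0.66   -0.0563  0.082 ]
ang gate 0.11531949519553633 0.06898125354659514
queued [0.6066 0.1249 0.171 ]
near bar lateral [0.5808 0.5811 0.5811 0.5808] far [0.6555 0.6551 0.6551] tip 0.592579146673607 -0.12895437417107594 hinge 0.6615594264282365 -0.12858784199962783 q 0.6166099242247005 0.05754812366730923
```

Emit:
jog_arm --increments '[[[0,0,0,-0.02,-0.04,0,-1],[0,0,0,-0.04,-0.08,0,-1],[0,0,0,-0.06,-0.12,0,-1],[0,0,0,-0.085,-0.16,0,-1],[0,0,0,-0.105,-0.2,0,-1],[0,0,0,-0.13,-0.24,0,-1],[0,0,0,-0.15,-0.28,0,-1],[0,0,0,-0.15,-0.28,0,-1]]]'

```text
time: 2.6
position: [0.4726, -0.2351, 0.281]
tool_rot: [0.707, 0.04, -0.042, -0.705]
ft_force: [0.4, 1.3, -0.4]
grip_width: 0.087
```

Run:
```python
from h import *
import pickle
np.set_printoptions(precision=4,suppress=True)
from scipy.spatial.transform import Rotation as R
o=get_obs();i=camera_info("wrist");im=camera("wrist")
print(o["time"],o["position"],o["q"]);print(R.from_quat(o["tool_rot"]).as_matrix(),o["ft_force"])
pickle.dump(i,open("w2.pkl","wb"));cv2.imwrite("pics/w2.png",im[:,:,::-1])
```

```text
2.6 [ 0.4726 -0.2351  0.281 ] [-0.6711  0.3278  1.602  -0.0042  1.2106 -2.3563]
[[ 0.9933 -0.0015 -0.1157]
 [ 0.1156 -0.0039  0.9933]
 [-0.0019 -1.     -0.0037]] [ 0.4161  1.2895 -0.396 ]
```

View pics/w2.png

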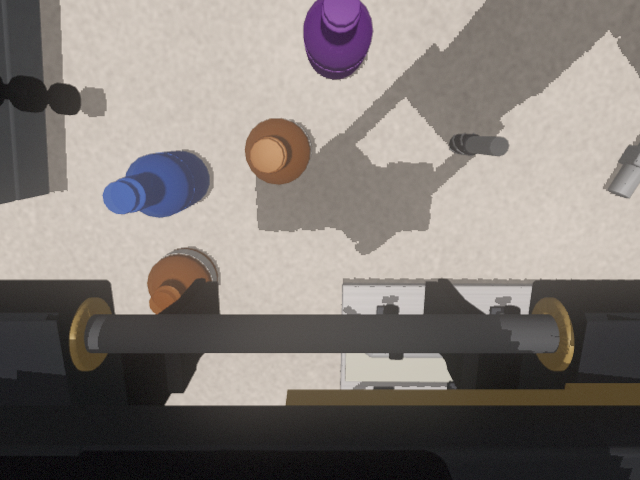

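Run:
```python
from h import *
import pickle
np.set_printoptions(precision=4,suppress=True)
W=pickle.load(open("w2.pkl","rb"))
a=cv2.imread("pics/w2.png");hsv=cv2.cvtColor(a,cv2.COLOR_BGR2HSV)
m=cv2.inRange(hsv,(5,60,170),(20,255,255));m[:,:235]=0;m[:,320:]=0;m[:110]=0;m[200:]=0
n,l,s,c=cv2.connectedComponentsWithStats(m);i=np.argmax(s[1:,4])+1
cs,_=cv2.findContours((l==i).astype(np.uint8),cv2.RETR_EXTERNAL,cv2.CHAIN_APPROX_NONE)
print(s[i],c[i],cv2.minEnclosingCircle(cs[0]),onz(W,c[i],.144),onz(W,(267.5,154.5),.144))
for n,p in [("blue",(123,196)),("purple",(341,13))]: print(n,onz(W,p,.144))
print(get_obs()["position"])
```

```text
[251 139  32  34 843] [266.4638 155.2195] ((266.27703857421875, 155.55404663085938), 16.875394821166992) [ 0.4226 -0.2813  0.144 ] [ 0.422  -0.2806  0.144 ]
blue [ 0.464  -0.3839  0.144 ]
purple [ 0.3253 -0.2398  0.144 ]
[ 0.4736 -0.2328  0.281 ]
```

Emit:
jog_arm --increments '[[[0,0,0,-0.026,-0.024,0,-1],[0,0,0,-0.051,-0.047,-0.01,-1],[0,0,0,-0.051,-0.047,-0.05,-1],[0,0,0,-0.051,-0.047,-0.09,-1],[0,0,0,-0.051,-0.047,-0.13,-1],[0,0,0,-0.051,-0.047,-0.155,-1],[0,0,0,-0.051,-0.047,-0.155,-1]]]'

```text
time: 3.35
position: [0.4212, -0.2756, 0.1229]
tool_rot: [-0.704, -0.04, 0.044, 0.708]
ft_force: [0.7, 1.0, -0.0]
grip_width: 0.0872
```

Run:
```python
from h import *
np.set_printoptions(precision=4,suppress=True)
o=get_obs();im=camera("wrist");cv2.imwrite("pics/w3.png",im[:,:,::-1])
im=camera("side");cv2.imwrite("pics/s3.png",cv2.resize(im[250:450,280:560,::-1],None,fx=2.8,fy=2.8))
print(o["position"],get_obs()["position"])
```

```text
[ 0.4212 -0.2756  0.1229] [ 0.4233 -0.2784  0.1262]
```

View pics/w3.png

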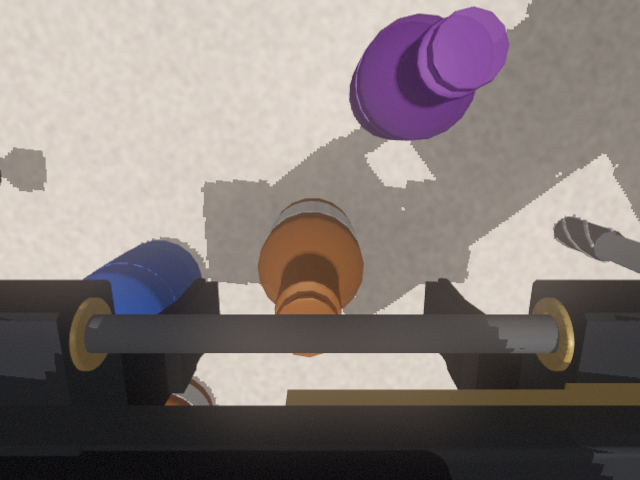

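View pics/s3.png

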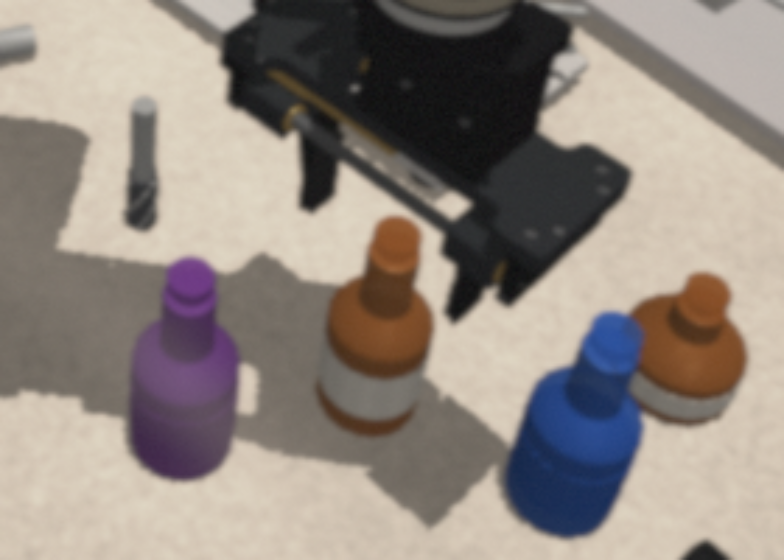

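Emit:
jog_arm --increments '[[[0,0,0,0,-0.0025,-0.016,-1],[0,0,0,0,-0.0025,-0.032,-1],[0,0,0,0,-0.0025,-0.032,-1],[0,0,0,0,-0.0025,-0.032,0],[0,0,0,0,-0.0025,-0.032,0.15]]]'

```text
time: 3.95
position: [0.4242, -0.2814, 0.0957]
tool_rot: [0.707, 0.043, -0.042, -0.705]
ft_force: [-0.3, -0.2, 0.1]
grip_width: 0.0777
```

Run:
```python
from h import *
np.set_printoptions(precision=4,suppress=True)
o=get_obs();im=camera("wrist");cv2.imwrite("pics/w4.png",im[:,:,::-1])
print(o["position"],o["ft_force"],o["grip_width"],get_obs()["position"],get_obs()["grip_width"])
```

```text
[ 0.4242 -0.2814  0.0957] [-0.3406 -0.249   0.1382] 0.07772377622222303 [ 0.4241 -0.2814  0.0955] 0.07418738185591132
```

View pics/w4.png

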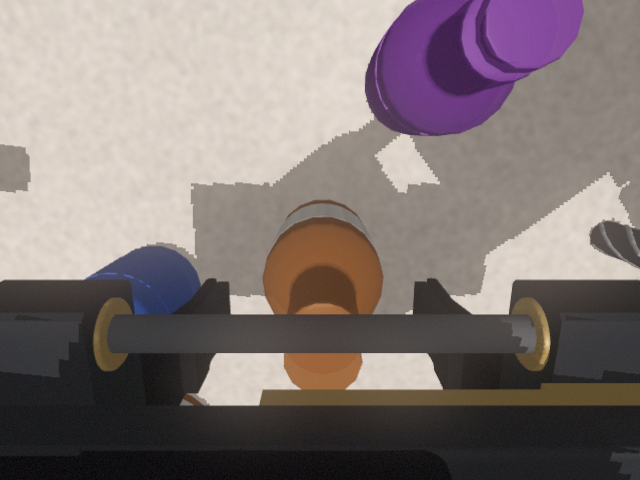

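Emit:
jog_arm --increments '[[[0,0,0,-0.001,0,0,1],[0,0,0,-0.001,0,0,1],[0,0,0,-0.001,0,0,1],[0,0,0,-0.001,0,0,1],[0,0,0,-0.001,0,0,1],[0,0,0,-0.001,0,0,1],[0,0,0,-0.001,0,0,1],[0,0,0,-0.001,0,0,1]]]' --squeeze 40

```text
time: 4.8
position: [0.423, -0.2812, 0.0955]
tool_rot: [0.707, 0.042, -0.042, -0.705]
ft_force: [0.7, 1.1, 0.2]
grip_width: 0.0271
```

Emit:
jog_arm --increments '[[[0,0,0,0,0,0,1],[0,0,0,0,0,0.01,1],[0,0,0,0,0,0.03,1],[0,0,0,0,0,0.06,1],[0,0,0,0,0,0.09,1],[0,0,0,0,0,0.12,1],[0,0,0,0,0,0.12,1],[0,0,0,0,0,0.12,1]]]'

```text
time: 5.6
position: [0.4228, -0.281, 0.2157]
tool_rot: [0.707, 0.042, -0.042, -0.705]
ft_force: [-0.6, 0.2, -3.4]
grip_width: 0.0272
```

Run:
```python
from h import *
from scipy.spatial.transform import Rotation as R
np.set_printoptions(precision=4,suppress=True)
o=get_obs();im=camera("side");cv2.imwrite("pics/s5.png",im[:,:,::-1])
print(o["time"],o["position"],o["ft_force"],o["grip_width"]);print(R.from_quat(o["tool_rot"]).as_matrix())
```

```text
5.6 [ 0.4228 -0.281   0.2157] [-0.6017  0.2485 -3.4084] 0.027218531896772674
[[ 0.9929  0.0009 -0.1191]
 [ 0.1191 -0.0029  0.9929]
 [ 0.0006 -1.     -0.003 ]]
```

View pics/s5.png

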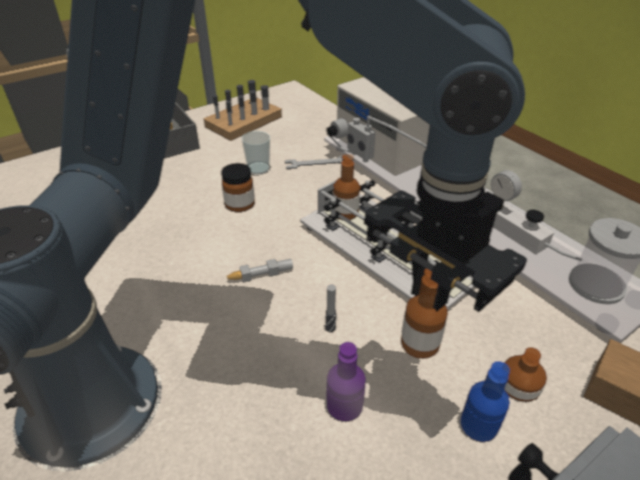

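Emit:
jog_arm --increments '[[[0,0,0,0.015,0.01,0.005,1],[0,0,0,0.05,0.034,0.01,1],[0,0,0,0.085,0.058,0.01,1],[0,0,0,0.12,0.082,0.01,1],[0,0,0,0.155,0.106,0.01,1],[0,0,0,0.19,0.13,0.01,1],[0,0,0,0.214,0.147,0.01,1],[0,0,0,0.214,0.147,0.01,1]]]'

```text
time: 6.45
position: [0.638, -0.1301, 0.2215]
tool_rot: [-0.705, -0.043, 0.045, 0.706]
ft_force: [-1.0, -0.4, -3.6]
grip_width: 0.0274
```

Run:
```python
from h import *
import pickle
np.set_printoptions(precision=4,suppress=True)
o=get_obs();im=camera("side");cv2.imwrite("pics/s6.png",cv2.resize(im[120:340,280:520,::-1],None,fx=2.7,fy=2.7))
im=camera("wrist");pickle.dump(camera_info("wrist"),open("w6.pkl","wb"));cv2.imwrite("pics/w6.png",im[:,:,::-1])
o=get_obs();print(o["time"],o["position"],o["ft_force"],o["grip_width"])
```

```text
6.55 [ 0.6347 -0.1324  0.2216] [-0.0761 -0.3091 -4.0139] 0.027512389800397188
```

View pics/s6.png

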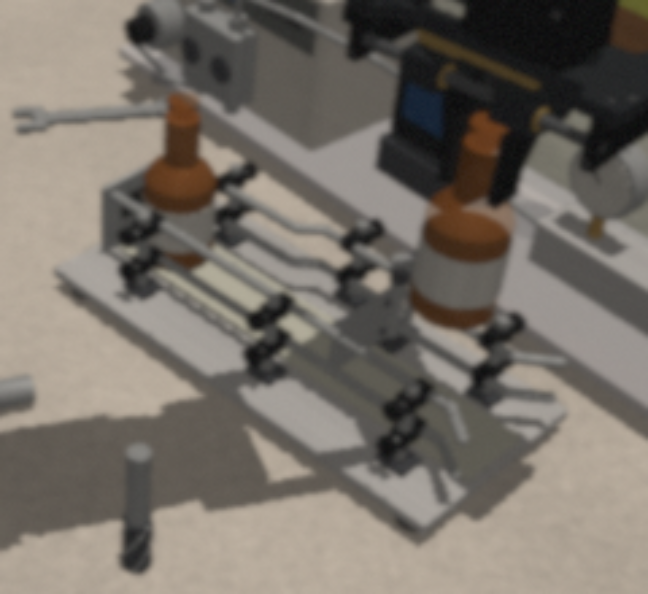

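View pics/w6.png

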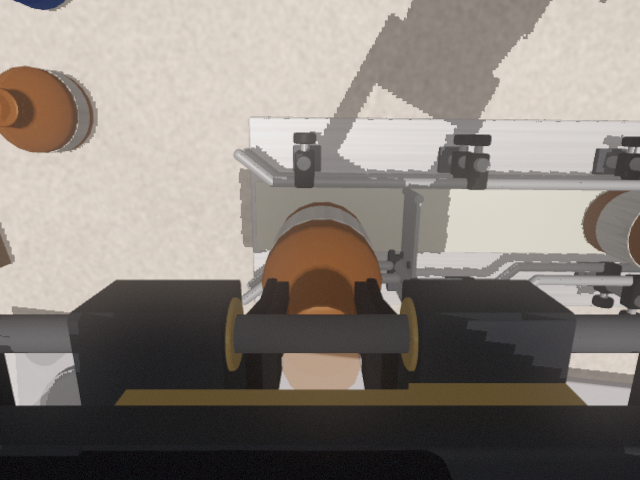

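Run:
```python
from h import *
import pickle
from scipy.spatial.transform import Rotation as R
np.set_printoptions(precision=4,suppress=True)
W=pickle.load(open("w6.pkl","rb"))
a=cv2.imread("pics/w6.png");g=cv2.cvtColor(a,cv2.COLOR_BGR2GRAY).astype(int)
for c in (340,380,430,540,580): print(c,g[172:196,c])
o=get_obs();print(o["position"],R.from_quat(o["tool_rot"]).as_matrix()[:,1])
x=np.array([np.cos(.111),np.sin(.111)]);y=np.array([-x[1],x[0]])
print("tcp lat",o["position"][:2]@x-.618,"along",o["position"][:2]@y+.1288)
S=C["side"];ob=o["position"];b=ob-[0,0,.0955]
for n,X in [("base",b),("front",b+[-.029*.5,-.029*.86,0]),("L",b+[-.029*.806,.029*.59,0]),("R",b+[.029*.806,-.029*.59,0]),("shoulderL",b+[-.029*.806,.029*.59,.074]),("shoulderR",b+[.029*.806,-.029*.59,.074]),("top",b+[0,0,.144])]:
    p=proj(S,X);print(n,(p-[280,120])*2.7)
```

```text
340 [132 117 115 118 115 113 115 117 119 126 123 117 112 109 106 118 136 139
 139 137 137 138 138 136]
380 [138 125 119 121 122 115 117 119 121 125 127 122 116 114 111 109 133 140
 140 139 138 139 138 138]
430 [138 133 121 117 120 117 141 159 169 177 187 183 142 118 112 111 119 135
 139 139 139 140 139 139]
540 [143 136 134 119 121 124 123 139 159 170 177 182 184 183 177 170 163 159
 205 214 214 215 215 215]
580 [160 136 137 122 119 119 121 126 150 165 136 169 182 182 178 171 162 152
 201 212 212 212 212 212]
[ 0.6347 -0.1324  0.2216] [-0.0069  0.0007 -1.    ]
tcp lat -0.0018604904316895654 along -0.07307211179134657
base [448.0424 309.8779]
front [460.6075 337.7036]
L [405.0486 309.6652]
R [491.0187 310.0905]
shoulderL [421.46   220.2355]
shoulderR [512.0684 220.7224]
top [486.4569 126.5393]
```

Run:
```python
from h import *
import pickle
np.set_printoptions(precision=4,suppress=True)
W=pickle.load(open("w6.pkl","rb"))
x=np.array([np.cos(.111),np.sin(.111)]);y=np.array([-x[1],x[0]])
for p in [(340,183),(430,183.3),(540,184.3),(580,184.8)]:
    X=onz(W,p,.082);print(X,X[:2]@x-.618)
print("gate",[ (onz(W,p,.082)[:2]@y+.1288) for p in [(410,200),(413,240)]])
# neck/stopper in same view
print(get_obs()["position"],camera_info("wrist")["t"]-W["t"])
```

```text
[ 0.5978 -0.1231  0.082 ] -0.03746698671482329
[ 0.5902 -0.0573  0.082 ] -0.03781123744407189
[0.5812 0.0233 0.082 ] -0.03776816362287072
[0.5781 0.0527 0.082 ] -0.037652456374163035
gate [np.float64(-0.007478024079135476), np.float64(-0.003281567356755527)]
[ 0.6347 -0.1324  0.2216] [0. 0. 0.]
```

Emit:
jog_arm --increments '[[[0,0,0,0.002,-0.0015,0,1],[0,0,0,0.002,-0.0015,-0.02,1],[0,0,0,0.002,-0.0015,-0.04,1],[0,0,0,0.002,-0.0015,-0.06,1],[0,0,0,0.002,-0.0015,-0.08,1],[0,0,0,0.002,-0.0015,-0.09,1],[0,0,0,0.002,-0.0015,-0.09,1],[0,0,0,0.002,-0.0015,-0.09,1]]]'

```text
time: 7.35
position: [0.6367, -0.1346, 0.132]
tool_rot: [-0.706, -0.04, 0.045, 0.706]
ft_force: [0.3, 0.2, -3.1]
grip_width: 0.0274
```

Run:
```python
from h import *
import pickle
np.set_printoptions(precision=4,suppress=True)
im=camera("side");cv2.imwrite("pics/s7.png",cv2.resize(im[120:340,280:520,::-1],None,fx=2.7,fy=2.7))
im=camera("wrist");cv2.imwrite("pics/w7.png",im[:,:,::-1])
o=get_obs();print(o["time"],o["position"],o["ft_force"],o["moment"],o["grip_width"])
x=np.array([np.cos(.111),np.sin(.111)]);y=np.array([-x[1],x[0]])
print("tcp lat",o["position"][:2]@x-.6177,"along",o["position"][:2]@y+.1288)
```

```text
7.45 [ 0.6375 -0.1345  0.1329] [ 0.3695  1.1044 -3.2023] [ 0.0169 -0.0065  0.0134] 0.02764354879845333
tcp lat 0.000988742363112971 along -0.07552534852087037
```

View pics/s7.png

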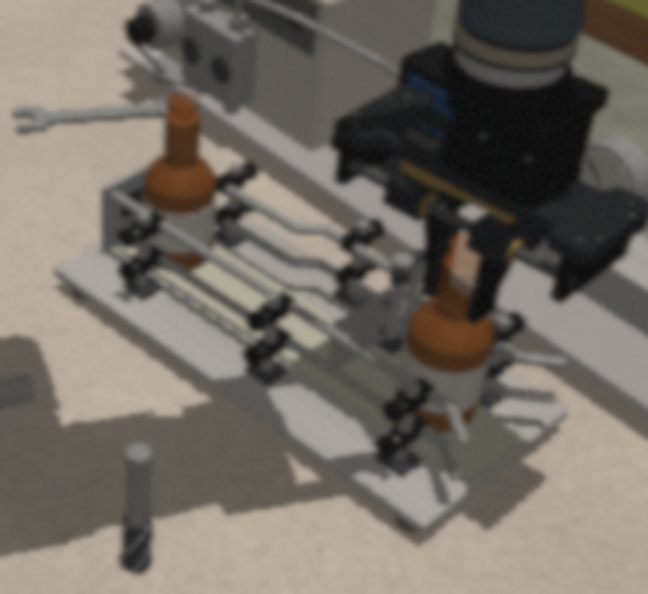

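View pics/w7.png

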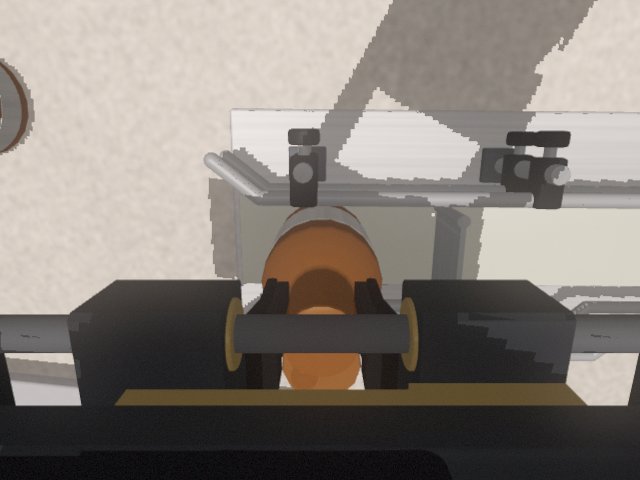

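Emit:
jog_arm --increments '[[[0,0,0,-0.001,0,-0.005,1],[0,0,0,-0.001,0,-0.008,1],[0,0,0,-0.001,0,-0.01,1],[0,0,0,-0.001,0,-0.01,1]]]'

```text
time: 7.85
position: [0.6364, -0.1344, 0.1227]
tool_rot: [-0.706, -0.041, 0.044, 0.706]
ft_force: [0.5, -0.1, -3.5]
grip_width: 0.0275
```

Emit:
jog_arm --increments '[[[0,0,0,0,0,-0.001,1],[0,0,0,0,0,-0.0015,1],[0,0,0,0,0,-0.0015,1]]]'

```text
time: 8.15
position: [0.6368, -0.1344, 0.1226]
tool_rot: [0.706, 0.041, -0.044, -0.706]
ft_force: [-1.8, 0.7, 5.5]
grip_width: 0.0274
```

Emit:
jog_arm --increments '[[[0,0,0,0,0,0,0.3],[0,0,0,0,0,0,0.1],[0,0,0,0,0,0,0.1],[0,0,0,0,0,0,0.1],[0,0,0,0,0,0,0.1]]]'

```text
time: 8.65
position: [0.6368, -0.1345, 0.1224]
tool_rot: [0.706, 0.041, -0.044, -0.706]
ft_force: [-0.2, 0.1, -0.4]
grip_width: 0.0387
```

Run:
```python
from h import *
import pickle
np.set_printoptions(precision=4,suppress=True)
im=camera("side");cv2.imwrite("pics/s8.png",cv2.resize(im[120:340,280:520,::-1],None,fx=2.7,fy=2.7))
im=camera("wrist");cv2.imwrite("pics/w8.png",im[:,:,::-1])
o=get_obs();print(o["time"],o["position"],o["ft_force"],o["moment"],o["grip_width"])
x=np.array([np.cos(.111),np.sin(.111)]);y=np.array([-x[1],x[0]])
print("tcp lat",o["position"][:2]@x-.6177,"along",o["position"][:2]@y+.1288)
```

```text
8.75 [ 0.6368 -0.1344  0.1224] [-1.0735 -0.662  -0.2522] [ 0.0373 -0.0516 -0.0229] 0.039157279677835714
tcp lat 0.0002629272219394352 along -0.0753416691544497
```

View pics/s8.png

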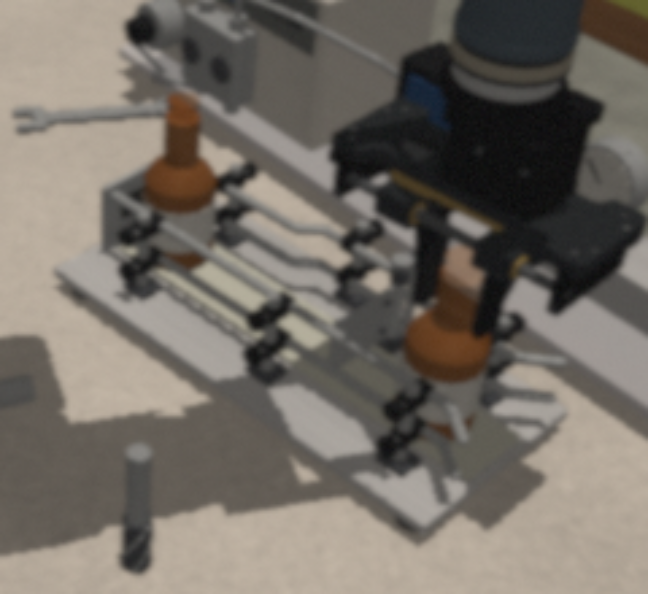

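View pics/w8.png

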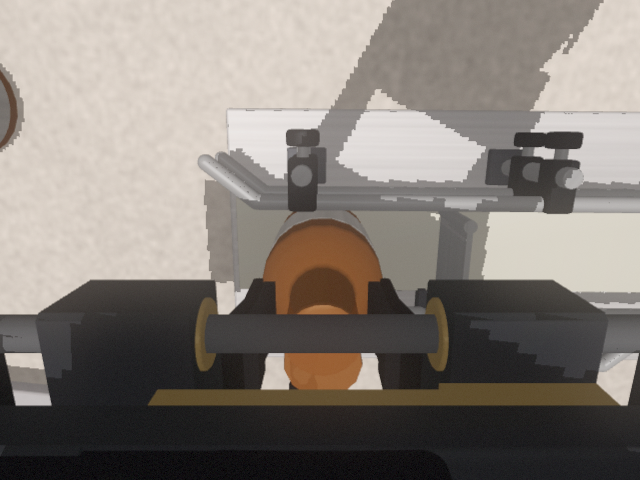

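Emit:
jog_arm --increments '[[[0,0,0,0,0,0,1],[0,0,0,0,0,0,1],[0,0,0,0,0,0,1],[0,0,0,0,0,0,1],[0,0,0,0,0,0,1]]]' --squeeze 50

```text
time: 9.25
position: [0.6367, -0.1343, 0.1224]
tool_rot: [0.706, 0.041, -0.044, -0.706]
ft_force: [0.1, 0.2, 0.4]
grip_width: 0.0272
```

Emit:
jog_arm --increments '[[[0,0,0,-0.0004,0.004,0,1],[0,0,0,-0.0013,0.012,0,1],[0,0,0,-0.0022,0.02,0,1],[0,0,0,-0.0031,0.028,0,1],[0,0,0,-0.0039,0.035,0,1],[0,0,0,-0.0045,0.04,0,1],[0,0,0,-0.0045,0.04,0,1]]]'

```text
time: 9.95
position: [0.6319, -0.0927, 0.1224]
tool_rot: [-0.705, -0.041, 0.045, 0.706]
ft_force: [0.3, 1.3, 0.5]
grip_width: 0.0273
```

Run:
```python
from h import *
np.set_printoptions(precision=4,suppress=True)
im=camera("side");cv2.imwrite("pics/s9.png",cv2.resize(im[120:340,280:520,::-1],None,fx=2.7,fy=2.7))
o=get_obs();print(o["time"],o["position"],o["ft_force"],o["moment"],o["grip_width"])
x=np.array([np.cos(.111),np.sin(.111)]);y=np.array([-x[1],x[0]])
print("tcp lat",o["position"][:2]@x-.6177,"along",o["position"][:2]@y+.1288)
```

```text
10.0 [ 0.6319 -0.0929  0.1224] [-0.3837  1.9553  1.3099] [ 0.4461  0.0224 -0.0875] 0.02744337280939028
tcp lat 2.7747711069281422e-05 along -0.03351198836612446
```

View pics/s9.png

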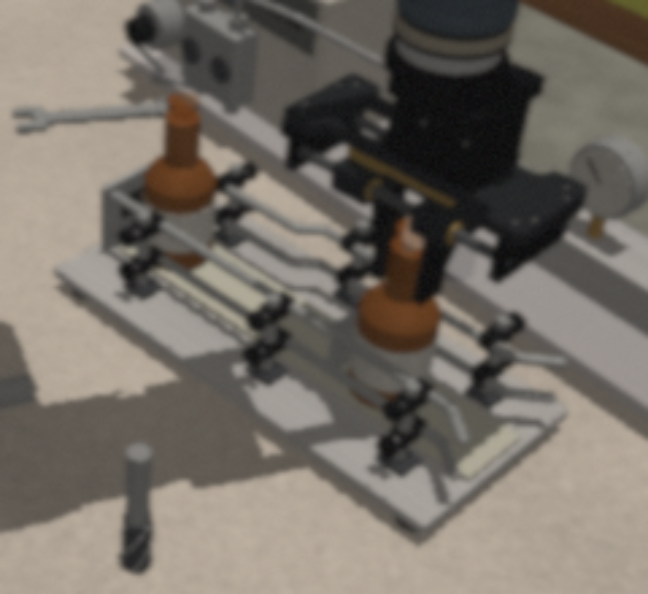

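Emit:
jog_arm --increments '[[[0,0,0,-0.0004,0.004,0,1],[0,0,0,-0.0012,0.011,0,1],[0,0,0,-0.002,0.018,0,1],[0,0,0,-0.0028,0.025,0,1],[0,0,0,-0.0036,0.032,0,1],[0,0,0,-0.0043,0.039,0,1],[0,0,0,-0.005,0.045,0,1],[0,0,0,-0.005,0.045,0,1]]]'

```text
time: 10.8
position: [0.6256, -0.0474, 0.1225]
tool_rot: [-0.705, -0.041, 0.046, 0.706]
ft_force: [-1.7, -4.5, 0.9]
grip_width: 0.0273
```

Run:
```python
from h import *
np.set_printoptions(precision=4,suppress=True)
im=camera("side");cv2.imwrite("pics/s10.png",cv2.resize(im[120:340,280:520,::-1],None,fx=2.7,fy=2.7))
im=camera("wrist");cv2.imwrite("pics/w10.png",im[:,:,::-1])
o=get_obs();print(o["time"],o["position"],o["ft_force"],o["moment"],o["grip_width"])
x=np.array([np.cos(.111),np.sin(.111)]);y=np.array([-x[1],x[0]])
print("tcp lat",o["position"][:2]@x-.6177,"along",o["position"][:2]@y+.1288)
```

```text
10.9 [ 0.6256 -0.0475  0.1224] [-2.4588 -2.9837  2.1459] [-0.8304  0.4546 -0.0335] 0.027176629304810688
tcp lat -0.0012229446318722248 along 0.012326297199265007
```

View pics/s10.png

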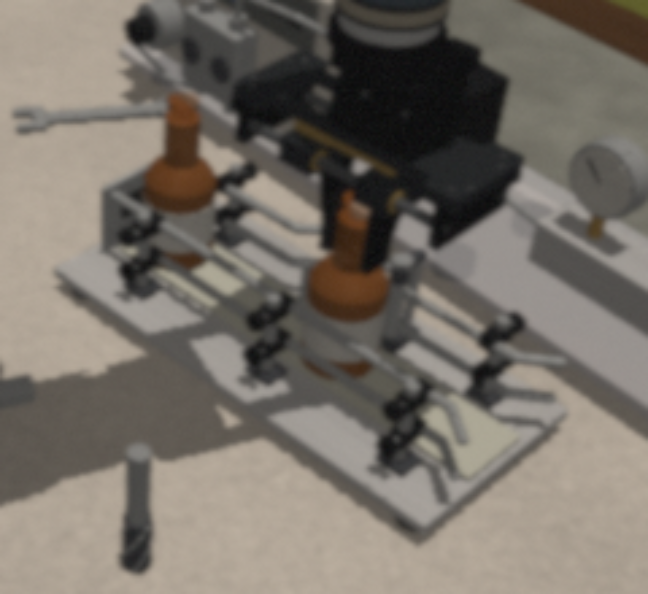

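View pics/w10.png

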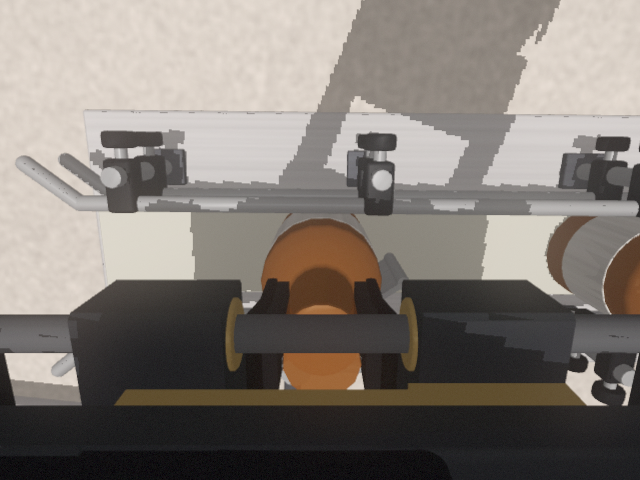

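Emit:
jog_arm --increments '[[[0,0,0,0,0.005,0,1],[0,0,0,-0.0005,0.014,0,1],[0,0,0,-0.0015,0.023,0,1],[0,0,0,-0.0025,0.032,0,1],[0,0,0,-0.0035,0.041,0,1],[0,0,0,-0.0045,0.05,0,1],[0,0,0,-0.0055,0.06,0,1],[0,0,0,-0.0055,0.06,0,1]]]'

```text
time: 11.7
position: [0.6189, 0.0144, 0.1225]
tool_rot: [-0.704, -0.04, 0.047, 0.707]
ft_force: [-2.3, 0.8, 2.6]
grip_width: 0.0274
```

Run:
```python
from h import *
np.set_printoptions(precision=4,suppress=True)
im=camera("side");cv2.imwrite("pics/s11.png",cv2.resize(im[120:340,280:520,::-1],None,fx=2.7,fy=2.7))
im=camera("wrist");cv2.imwrite("pics/w11.png",im[:,:,::-1])
o=get_obs();print(o["time"],o["position"],o["ft_force"],o["moment"],o["grip_width"])
x=np.array([np.cos(.111),np.sin(.111)]);y=np.array([-x[1],x[0]])
print("tcp lat",o["position"][:2]@x-.6177,"along",o["position"][:2]@y+.1288)
```

```text
11.8 [0.6191 0.0141 0.1225] [-2.6002  1.0569  3.129 ] [0.2381 0.5676 0.0279] 0.02772260041447891
tcp lat -0.0008364650156125197 along 0.07422761595861721
```

View pics/s11.png

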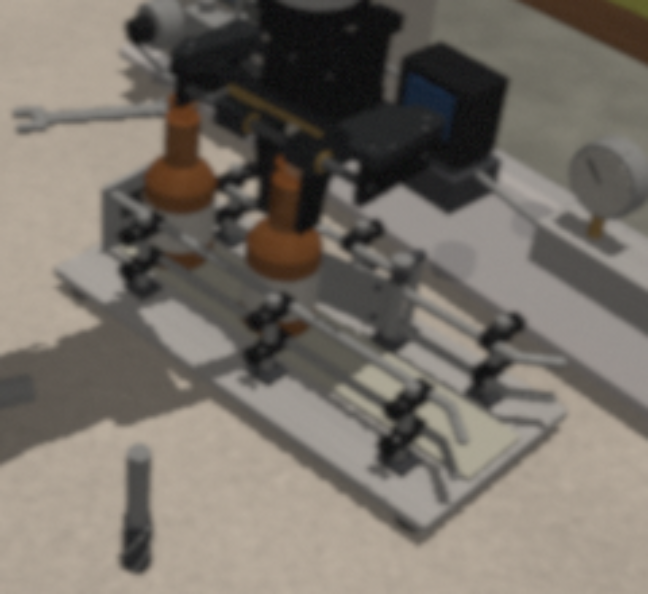

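View pics/w11.png

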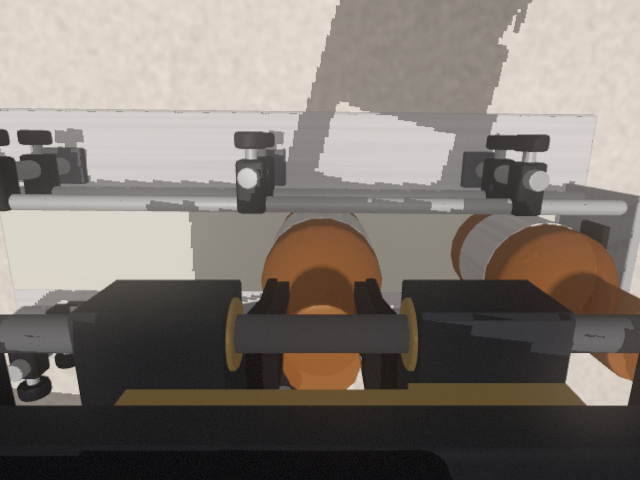

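Run:
```python
from h import *
S=C["side"];p=np.array([.6319,-.0929]);x=np.array([np.cos(.111),np.sin(.111)]);y=np.array([-x[1],x[0]])
for lat in(-.0375,.0375):
  for al in (-.095,.095):
    for zz in (.17,.192,.22):
      print(lat,al,zz,((proj(S,[*(p+lat*x+al*y),zz])-[280,120])*2.7).round())
```

```text
-0.0375 -0.095 0.17 [497. 322.]
-0.0375 -0.095 0.192 [503. 295.]
-0.0375 -0.095 0.22 [512. 258.]
-0.0375 0.095 0.17 [269. 191.]
-0.0375 0.095 0.192 [272. 165.]
-0.0375 0.095 0.22 [275. 130.]
0.0375 -0.095 0.17 [566. 272.]
0.0375 -0.095 0.192 [573. 245.]
0.0375 -0.095 0.22 [583. 209.]
0.0375 0.095 0.17 [340. 152.]
0.0375 0.095 0.192 [343. 125.]
0.0375 0.095 0.22 [348.  91.]
```

Emit:
jog_arm --increments '[[[0,0,0,0,0.005,0,1],[0,0,0,-0.001,0.013,0,1],[0,0,0,-0.002,0.021,0,1],[0,0,0,-0.003,0.029,0,1],[0,0,0,-0.004,0.037,0,1],[0,0,0,-0.0045,0.043,0,1],[0,0,0,-0.005,0.046,0,1],[0,0,0,-0.005,0.046,0,1]]]'

```text
time: 12.6
position: [0.6141, 0.0611, 0.1225]
tool_rot: [-0.704, -0.04, 0.046, 0.708]
ft_force: [-0.0, 0.6, -0.4]
grip_width: 0.0268
```

Run:
```python
from h import *
np.set_printoptions(precision=4,suppress=True)
im=camera("side");cv2.imwrite("pics/s12.png",cv2.resize(im[120:340,280:520,::-1],None,fx=2.7,fy=2.7))
im=camera("wrist");cv2.imwrite("pics/w12.png",im[:,:,::-1])
o=get_obs();print(o["time"],o["position"],o["ft_force"],o["moment"],o["grip_width"])
x=np.array([np.cos(.111),np.sin(.111)]);y=np.array([-x[1],x[0]])
print("tcp lat",o["position"][:2]@x-.6177,"along",o["position"][:2]@y+.1288)
```

```text
12.7 [0.6141 0.0609 0.1226] [-0.1382  1.9389 -0.0315] [ 0.4009 -0.0557 -0.0373] 0.02710787707944292
tcp lat -0.0006285917165298471 along 0.12127669083973935
```

View pics/s12.png

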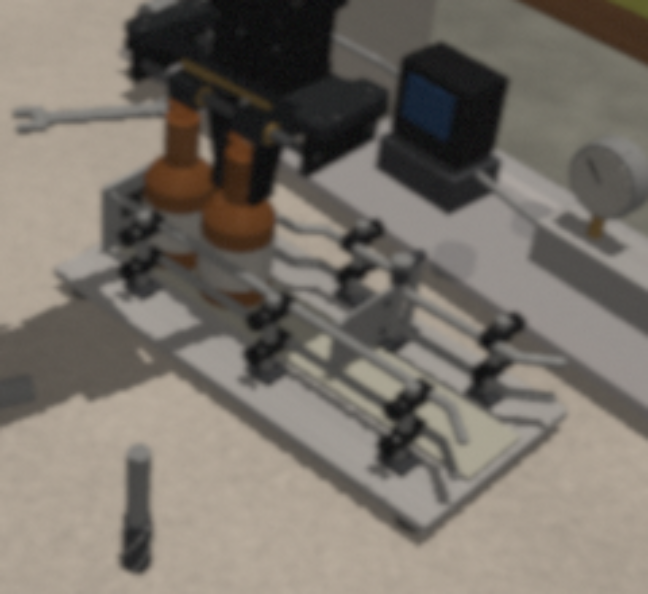

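View pics/w12.png

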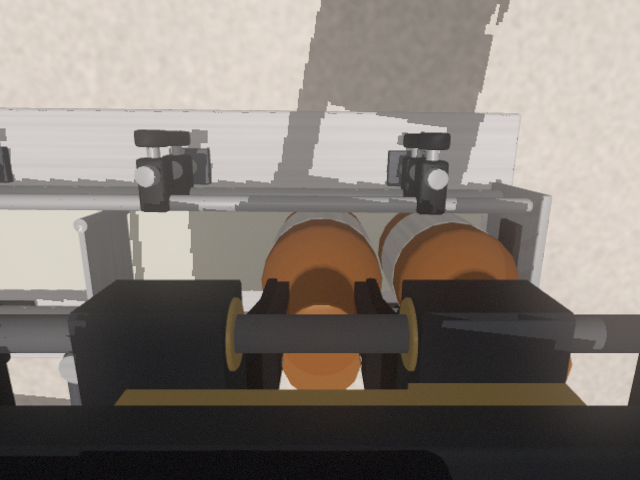

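Emit:
jog_arm --increments '[[[0,0,0,0,0,0,0.3],[0,0,0,0,0,0,0.05],[0,0,0,0,0,0,0.05],[0,0,0,0,0,0,0.05],[0,0,0,0,0,0,0.05]]]'

```text
time: 13.2
position: [0.6141, 0.0607, 0.1226]
tool_rot: [-0.704, -0.039, 0.046, 0.708]
ft_force: [-0.6, -0.1, 0.7]
grip_width: 0.041
```

Run:
```python
from h import *
np.set_printoptions(precision=4,suppress=True)
im=camera("wrist");cv2.imwrite("pics/w13.png",im[:,:,::-1])
o=get_obs();print(o["time"],o["position"],o["ft_force"],o["moment"],o["grip_width"])
```

```text
13.25 [0.6141 0.0608 0.1226] [ 0.194  -0.2658  0.8003] [ 0.032  -0.0586  0.0024] 0.04096158682760535
```

View pics/w13.png

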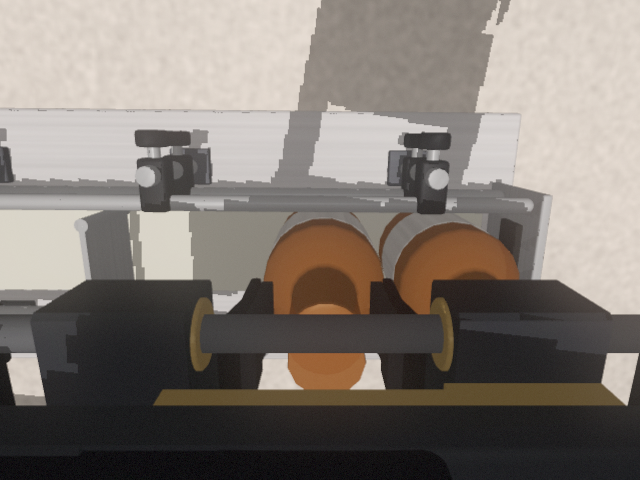

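Both fingers are clear of the neck (about column 325), and the gate on the left is shut. I'll lift straight up.

Emit:
jog_arm --increments '[[[0,0,0,0,0,0.01,0.05],[0,0,0,0,0,0.03,0.05],[0,0,0,0,0,0.05,0.05],[0,0,0,0,0,0.08,0.05],[0,0,0,0,0,0.11,0.05],[0,0,0,0,0,0.14,0.05],[0,0,0,0,0,0.16,0.05],[0,0,0,0,0,0.16,0.05]]]'

```text
time: 14.05
position: [0.6163, 0.0606, 0.2871]
tool_rot: [-0.704, -0.043, 0.043, 0.708]
ft_force: [0.3, -0.3, 0.4]
grip_width: 0.0408
```

Run:
```python
from h import *
import pickle
np.set_printoptions(precision=4,suppress=True)
for n in("side","top"):
    im=camera(n);cv2.imwrite(f"pics/{n}14.png",im[:,:,::-1])
pickle.dump(camera_info("wrist"),open("w14.pkl","wb"));im=camera("wrist");cv2.imwrite("pics/w14.png",im[:,:,::-1])
o=get_obs();print(o["time"],o["position"],o["ft_force"],o["grip_width"])
```

```text
14.2 [0.6133 0.0608 0.2817] [-0.0736  0.2413 -0.0465] 0.04157221505725512
```

View pics/side14.png

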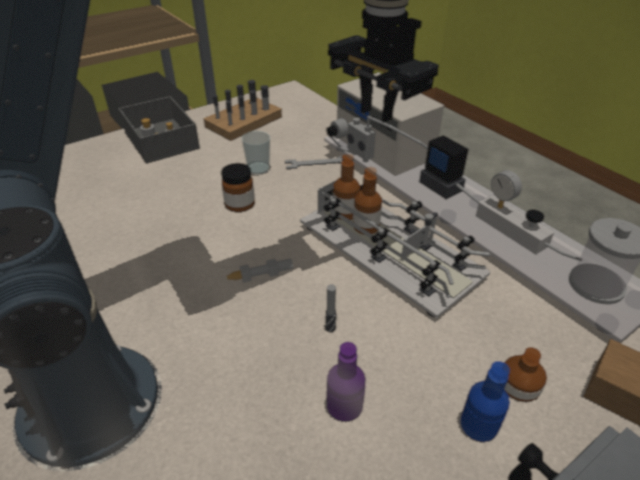

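View pics/w14.png

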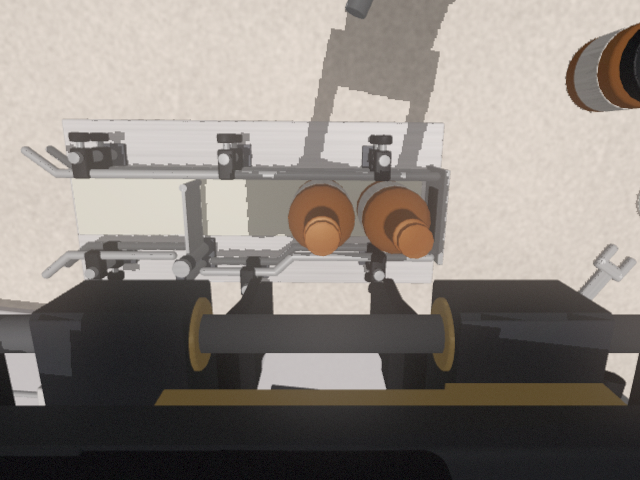

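View pics/top14.png

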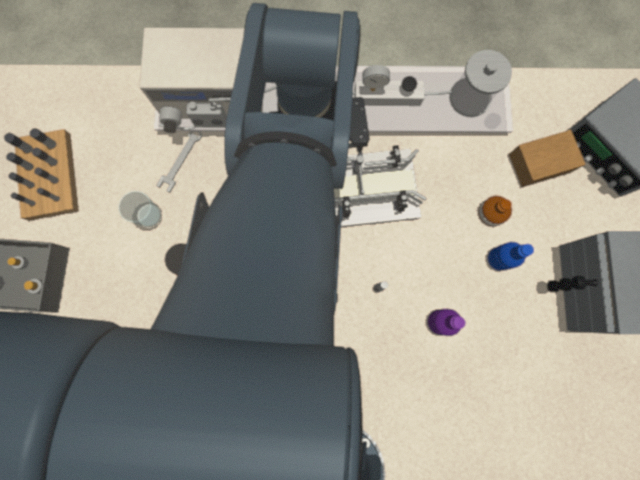

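Run:
```python
from h import *
import pickle
np.set_printoptions(precision=4,suppress=True)
W=pickle.load(open("w14.pkl","rb"))
x=np.array([np.cos(.111),np.sin(.111)]);y=np.array([-x[1],x[0]])
for n,p,zz in [("bottle",(322,238),.171),("queued",(415,241),.171),("gate tip",(185,185),.082),("hinge",(183,268),.103)]:
    X=onz(W,p,zz)[:2];print(n,X@x-.6177,X@y+.1288)
print(hand_in())
```

```text
bottle -0.0017797373693806406 0.12210121405790013
queued -8.945504112223279e-05 0.18660388823636576
gate tip -0.027330759504146207 0.0015793160152011987
hinge 0.04277467196121887 0.0013069873467986826
the job is handed in; nothing more can be done
None
```

The amber bottle is loaded in the lane behind the waiting one, and I handed the job in at about 14 s of the 45 s allowed.

I gripped the bottle by its neck, stood it on the slide bed in the mouth about 75 mm before the gate line, and let go for a moment so it stood freely. I then gripped it again and slid it upright along the bed through the gate. I released it and lifted the tool straight up, clear of everything.

| Last check (wrist camera, after the lift) | Result |
|---|---|
| Loaded bottle | axis 122 mm past the gate line, within 2 mm of the lane's middle |
| Waiting bottle | axis 187 mm past the gate line; it was measured at 186 mm before, so it has not moved |
| Gate | tip and hinge in line to about 0.3 mm, so fully shut |

- **Upright:** both bottles look upright in the side and wrist pictures.
- **Bystanders:** the ones I could see look unmoved, by eye. The arm hid parts of the top view, and I did not re-measure them.
- **Forces:** readings on the tool stayed below about 6 N whenever I checked. That peak came from setting the bottle down on the bed.
- **Disagreements:** none of my checks disagreed by more than about 2 mm, apart from some early readings from the fixed cameras. For example, the first two-camera fix on the hinge was about 4.5 mm off. I used the wrist camera measurements instead.

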